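# Pin the punch guide and hold the square in its corner

### The arm

A 6-joint arm with a two-finger parallel gripper is mounted at the origin on the work surface. World frame = base frame: x ahead of the robot, y to its left, z up, the work surface at z = 0. Lengths are in m, angles in rad, forces in N, time in s.
With the tool pointing down it reaches from about 0.35 to 0.775 m from the base axis. Payload 7.3 kg.
Tool frame: the origin (TCP) lies at the very end of the fingers, on their centre line; the grasp point (between the pads) lies 19 mm behind it (robot.hold_point_z is the distance from the TCP to the grasp point, in m); z points along the fingers, y is the direction in which the jaws open and shut (so a half turn about z gives the same grasp; the last joint's range is limited). The gripper opens to 92 mm and grips with 3 to 60 N. Pads are 19 mm wide; open, the fingers measure 130 mm over their backs; the gripper's body (75 mm by 190 mm) begins 47 mm behind the grasp point.
Start: joints at [1.189, 0.342, 1.524, -0, 1.275, -0.146], TCP at [0.123, 0.51, 0.227] pointing down, gripper open.
Joint ranges: [-2.53, 2.53], [-0.77, 2.02], [0.04, 2.7], [-1, 4.14], [0.28, 2.66], [-3.11, 3.11]. Speed limits (rad/s): [2.57, 2.57, 3.14, 3.14, 3.14, 3.14].

### API

Orientations are given as [roll, pitch, yaw] about the fixed x, y, z axes, in that order (R = Rz(yaw) Ry(pitch) Rx(roll)).
In Python, from cell import monitor, viewer, robot gives the robot as it stands.
- The arm moves only by the tool move_arm, never from a script. Its argument "deltas" is a list of rows, each an object of numbers: "x", "y", "z": the shift along the tool's x, y, z in m; "wx", "wy", "wz": the turn, a rotation vector about the tool's x, y, z in degrees; "hand": the opening, from 0 (shut) to 1 (fully open). In form: [{"x": .., "y": .., "z": .., "wx": .., "wy": .., "wz": .., "hand": ..}, ...]. A call has 1 to 8 rows; each row is the pose to reach, as a shift and turn from the pose commanded when the call began, along the tool's axes at that moment; what a row does not reach only later rows make up. A row lasts 1/8 s, in which the tool goes at most 62.5 mm and 10.7 degrees, less where a joint would pass 70% of its speed; a pose out of reach is approached as far as the arm can. A call with a gripper value outside its range is refused whole. The fingers move at their own pace and stop on an object; "grip_force" is the grip in N (left out, the last holds). Time passes only in rows, so rows that repeat a pose let the fingers close. It gives the time, the measured TCP pose, the force and the opening at its end, in the units of the state.
- monitor.observe(): the state, without advancing time (a new reading comes with each control period).
- viewer.read_camera(name): name is "scene" or "top" or "wrist"; returns the picture (420x560x3 uint8, red, green, blue); there is no depth.
- viewer.camera_params(name): a dict with "camera_matrix" (3x3 intrinsics, pixels), "R" (3x3) and "t" (3): a world point X has camera coordinates R X + t. Camera axes: x right, y down, z forward; pixel columns grow to the right and rows downward; lengths in m; the calibration is good to about 2 mm. The wrist camera is an equidistant fisheye: a pixel r from the principal point sees the ray r / f radians off the axis. A picture is of the moment at which its call begins: read the wrist's pose just before it. camera_params takes no time and is no camera call; for the wrist camera it gives the pose at the moment of the call.
- robot.hand_in(): hands the job in, once; it reports no verdict.
The state is a dict: "time": time; "qpos": joint angles; "qvel": joint speeds; "joint_efforts": joint torques, N m; "tool_pos": TCP position; "tool_rot": TCP orientation; "contact_force": force on the tool from outside, world axes, zero at the start; "torque": the same for the moment, N m; "opening": finger opening in m.
Only numpy, scipy, OpenCV 4.12 (cv2) and the standard library are available. Lean on these libraries where they do the work, as an engineer would, in place of code of your own. Each camera call takes 0.05 s, during which the arm holds its last target. There are 200 camera calls.

### The job

Set up the hole punch bed for the next volume: lift the steel pin out of its block and drop it fully home through the hole in the side guide's foot, and let go of it, so that the guide is locked. Then grip the square by its wooden handle, bring it flat on the bed into the corner between the back fence and the side guide, and press it there until both its outer edges lie flush against fence and guide. Finish while holding it there: keep gripping and pressing steadily against both, do not let go, and leave the other things on the desk where they are.

Things in the scene. Friction and masses are not known exactly. Their poses are not given: they have to be found in the camera images.
- bed: White punch bed, a slab 20 mm thick lying on the desk, fixed. Origin on the desk under it; its x points away from the robot to the back fence, y left to the side guide (turned up to 0.25 rad about z). Slab spans x -180..130, y -170..175, top at z 20 mm. The working corner, where the inner faces of fence and guide meet the bed's top, is at (100, 90, 20) mm.
- fence: Grey metal back fence, a bar fixed on the bed's far edge, 22 mm thick, 290 mm long along y, 30 mm high. Origin on its inner face (the face towards the robot) at the bed's top, axes as the bed's; spans x 0..22, y -175..115, z 0..30 mm.
- guide: Grey metal side guide at the bed's left, square to the fence: a bar x -201..-1, y 0..22, z 0..30 mm in its frame, inner face y = 0. Origin at the working corner on the bed's top, axes as the bed's. On its outer side a flat foot 10 mm thick (x -150..-90, y 22..78 mm) with the pin hole. It slides along the bed's y with only 2 N of friction: unless pinned, pressing pushes it away (up to 30 mm).
- guide_hole (a point): Centre of the mouth of the 12 mm pin hole on top of the guide's foot, 30 mm above the desk, at (-120, 55, 10) mm in the guide's frame. The hole (2 mm chamfer) goes through the 10 mm foot; a like 12 mm hole in the bed lies below it (within 1.5 mm of centred at the start) and goes through its 20 mm.
- pin: Steel locking pin, 62 mm tall, about 70 g: shank 10 mm across, 28 mm long, its tip tapered to 4 mm over the last 8 mm; above it a round head 20 mm across, 34 mm tall, to grip from above. Origin at the tip's end, z up, head from z 28 to 62 mm. It starts standing in the pin block, head resting on the block's top. Fully home in the guide, the head rests on the foot.
- pin_block: Grey plastic block 50 x 50 x 34 mm on the desk to the right of the bed, fixed, with a 12 mm hole in the middle of its top in which the pin stands. Origin under its centre.
- square: Flat dark steel square, 12 mm thick, about 0.35 kg: two legs 130 mm long, 28 mm wide at a right angle, and a diagonal brace with an upright wooden handle. Origin at the outer corner on its underside; legs run along -x and -y, outer edges are the faces x = 0 (goes against the fence) and y = 0 (against the guide). It starts flat on the bed, turned. Push 8 to 20 N steadily towards each: friction (about 0.25) takes a part.
- square_grip (a point): Centre of the top of the square's handle, at (-58, -58, 54) mm in the square's frame. The handle is a bar 56 mm long, 18 mm wide, from 12 to 54 mm above the square's underside; its length runs along (1,-1) of the square, its width along (1,1), the corner's bisector: fingers closing along the bisector grip it.
- staple_box: Cardboard staple box 70 x 45 x 30 mm, loose bystander on the right of the desk, origin under its centre.
- scissors: Yellow-handled scissors lying on the desk, 180 mm long, bystander.
- book_stack: Stack of booklets 205 x 145 x 98 mm left of the bed, bystander, origin under its centre.
Not all that is in view belongs to the job. Several things have the shape of the square; the one meant has the colours described above.

How it is judged:
On the way, in this order (a step that is already met when the one before it is completed fails the run):
1. the pin is fully home through the guide's foot, into the bed, and let go (horizontal distance between pin and guide_hole below 0.006 m and z of pin in the frame of guide below -0.013 m and angle between pin's own z axis and vertical below 0.2 rad and contact force between the fingers and pin below 0.1 N), for 0.2 s.
2. the gripped square is pressed flush against fence and guide (contact force between square and fence above 2 N and contact force between square and guide above 2 N and angle between the x axis of square and the x axis of bed, either way round below 0.025 rad and x of square in the frame of fence above -0.0035 m and y of square in the frame of guide above -0.0035 m and z of square in the frame of guide below 0.004 m and angle between square's own z axis and vertical below 0.04 rad and contact force between the fingers and square above 3 N), for 0.3 s.
At the end, for the whole second after the job is handed in: Pin home (head within 5 mm of the foot, leaning under 0.2 rad), let go; guide within 6 mm of its place. Gripped square flat (4 mm), parallel with the bed within 0.025 rad, edges within 3.5 mm of fence and guide, pressing on each with over 2 N, at rest, held for the last second (all of step 1 and all of step 2 and y of guide in the frame of bed between 0.084 and 0.096 m and linear speed of square below 0.01 m/s); the arm keeps its last pose, push and grip.
It fails at once if a bystander (staple box, scissors, book stack) was moved more than 30 mm (distance of any of staple_box, scissors, book_stack from where it was at the start of the episode above 0.03 m).
It also fails if it takes over 54 s, if anything falls off the work surface, if the arm or the gripper's body presses on something with over 40 N, if the wrist force passes 120 N, or if a joint passes its speed limit or range.

## Working session

There is one attempt and no reset: what is moved stays moved. The work goes in short steps, Python scripts to look and compute and a tool call to move; the robot and the scene stay as the last step left them, time stands still between calls to the robot, and variables do not carry over. Pictures are saved under pics/ and viewed, about 8 in all and at most 12, crops included, and the job is handed in when it is done.

Besides the shell and the picture viewer there is one more tool, called after "Request:" as name(argument=value, ...), one argument or row to a line, values as JSON. move_arm: Moves the arm, as the interface text tells. Its arguments: {"type":"object","properties":{"deltas":{"type":"array","items":{"type":"object","properties":{"x":{"type":"number"},"y":{"type":"number"},"z":{"type":"number"},"wx":{"type":"number"},"wy":{"type":"number"},"wz":{"type":"number"},"hand":{"type":"number"}}}},"grip_force":{"type":"number"}},"required":["deltas"]}

```bash
mkdir -p pics; ls; python3 - <<'E'
from cell import monitor, viewer, robot
import cv2,numpy as np
s=monitor.observe();print(s)
for n in("top","scene"):
    cv2.imwrite(f"pics/{n}0.png",cv2.cvtColor(viewer.read_camera(n),cv2.COLOR_RGB2BGR));print(n,viewer.camera_params(n))
E
```

```text
pics
{'time': 0.0, 'qpos': array([ 1.18899387e+00,  3.42713759e-01,  1.52502463e+00, -4.60445491e-06,
        1.27540319e+00, -1.45991576e-01]), 'qvel': array([-0.00018241, -0.00033544,  0.00053295, -0.00061201, -0.0005779 ,
        0.00060114]), 'joint_efforts': array([-1.03704246e-03, -4.31245708e+01, -2.44220906e+01,  7.17262086e-02,
        5.59456449e-02, -1.23304726e-04]), 'tool_pos': array([0.12247651, 0.51008945, 0.22604697]), 'tool_rot': array([-3.14005957e+00, -2.20970981e-04,  2.90578295e+00]), 'contact_force': array([-0.33158286, -0.63937863, -0.28770804]), 'torque': array([-0.01328372,  0.0178046 ,  0.00052289]), 'opening': 0.09160110579341385}
top {'camera_matrix': array([[497.97940644,   0.        , 280.39387275],
       [  0.        , 497.97940644, 209.15651384],
       [  0.        ,   0.        ,   1.        ]]), 'R': array([[-2.02840514e-02, -9.99794257e-01,  1.82605178e-05],
       [-9.99329234e-01,  2.02740599e-02, -3.04966202e-02],
       [ 3.04899756e-02, -6.36843281e-04, -9.99534870e-01]]), 't': array([0.06075792, 0.47544715, 1.35154232])}
scene {'camera_matrix': array([[397.71250836,   0.        , 276.83863379],
       [  0.        , 397.71250836, 211.26667741],
       [  0.        ,   0.        ,   1.        ]]), 'R': array([[-0.21325483,  0.97678594, -0.02028811],
       [ 0.63888486,  0.12371259, -0.75929001],
       [-0.73915391, -0.17488403, -0.65043606]]), 't': array([ 0.03628531, -0.27181768,  1.5529772 ])}
```

View pics/top0.png

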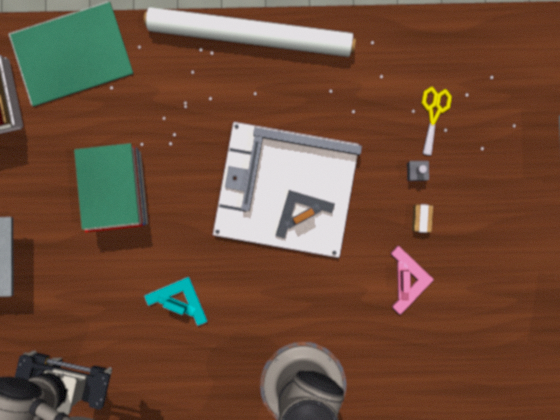

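View pics/scene0.png

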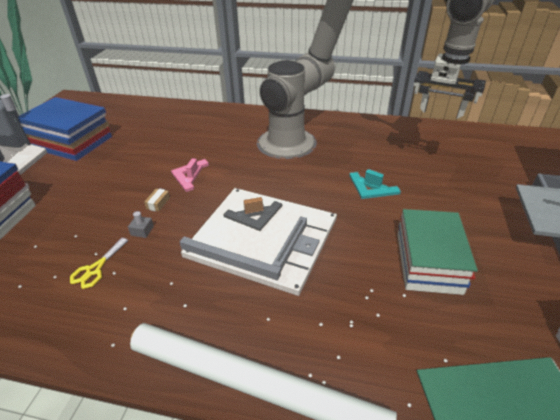

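```bash
cat > h.py <<'E'
import cv2,numpy as np
from cell import monitor,viewer,robot
def ray(n,uv,P=None):
    P=P or viewer.camera_params(n);K=P["camera_matrix"];uv=np.atleast_2d(np.array(uv,float))
    a=(uv-K[:2,2])/np.array([K[0,0],K[1,1]])
    if n=="wrist":
        r=np.linalg.norm(a,axis=1,keepdims=True)+1e-12
        d=np.c_[a/r*np.sin(r),np.cos(r)]
    else: d=np.c_[a,np.ones(len(a))]
    R=P["R"];return -R.T@P["t"],d@R
def plane(n,uv,z,P=None):
    c,d=ray(n,uv,P);return c+d*((z-c[2])/d[:,2:3])
def proj(n,X,P=None):
    P=P or viewer.camera_params(n);c=np.atleast_2d(X)@P["R"].T+P["t"];K=P["camera_matrix"]
    if n=="wrist":
        rho=np.linalg.norm(c[:,:2],axis=1,keepdims=True);th=np.arctan2(rho,c[:,2:3]);a=c[:,:2]/(rho+1e-12)*th
    else:a=c[:,:2]/c[:,2:3]
    return a*K[0,0]+K[:2,2]
E
python3 - <<'E'
from h import *
im=cv2.imread("pics/top0.png");hsv=cv2.cvtColor(im,cv2.COLOR_BGR2HSV)
m=((hsv[...,1]<60)&(hsv[...,2]>180)).astype(np.uint8)
m[:110]=0;m[265:]=0;m[:,:205]=0;m[:,370:]=0
n,l,st,_=cv2.connectedComponentsWithStats(m);k=1+np.argmax(st[1:,4]);m=(l==k)
pts=np.argwhere(m)[:,::-1]
W=plane("top",pts,.02)[:,:2].astype(np.float32)
r=cv2.minAreaRect(W);print("bed rect",r);b=cv2.boxPoints(r);print(b)
d=((hsv[...,2]<90)&(hsv[...,1]<110)).astype(np.uint8);d[:185]=0;d[245:]=0;d[:,:265]=0;d[:,340:]=0
c=max(cv2.findContours(d,0,1)[0],key=cv2.contourArea)[:,0]
tri=cv2.minEnclosingTriangle(plane("top",c,.012+.02)[:,:2].astype(np.float32));print("sq tri",tri)
o=((hsv[...,0]<20)&(hsv[...,1]>120)&(hsv[...,2]>80)).astype(np.uint8);o[:195]=0;o[235:]=0;o[:,:280]=0;o[:,335:]=0
c=max(cv2.findContours(o,0,1)[0],key=cv2.contourArea)[:,0];print("handle",cv2.minAreaRect(plane("top",c,.072)[:,:2].astype(np.float32)))
for n,p in(("hole",(235,178)),):print(n,plane("top",p,.03))
print("pin top",plane("top",(422.5,168.5),.068))
a=cv2.resize(im[110:265,205:370],None,fx=4,fy=4,interpolation=2);cc=cv2.resize(im[150:240,395:445],None,fx=3,fy=3)
a[-270:,-150:]=cc;cv2.imwrite("pics/crop1.png",a[:600])
print(-viewer.camera_params("top")["R"].T@viewer.camera_params("top")["t"])
E
```

```text
bed rect ((0.5141833424568176, 0.0389426052570343), (0.3445685803890228, 0.27604857087135315), 78.71197509765625)
[[ 0.34510595 -0.10299191]
 [ 0.6158145  -0.157026  ]
 [ 0.68326074  0.18087712]
 [ 0.41255218  0.2349112 ]]
sq tri (0.0011115651577711105, array([[[0.45149207, 0.04839781]],

       [[0.5037875 , 0.02977362]],

       [[0.43098724, 0.01318921]]], dtype=float32))
handle ((0.4561663866043091, -0.008221415802836418), (0.015747370198369026, 0.05579650402069092), 27.4260196685791)
hole [[0.56213435 0.17141174 0.03      ]]
pin top [[ 0.57346327 -0.32227513  0.068     ]]
[0.43515216 0.0519669  1.36541209]
```

View pics/crop1.png

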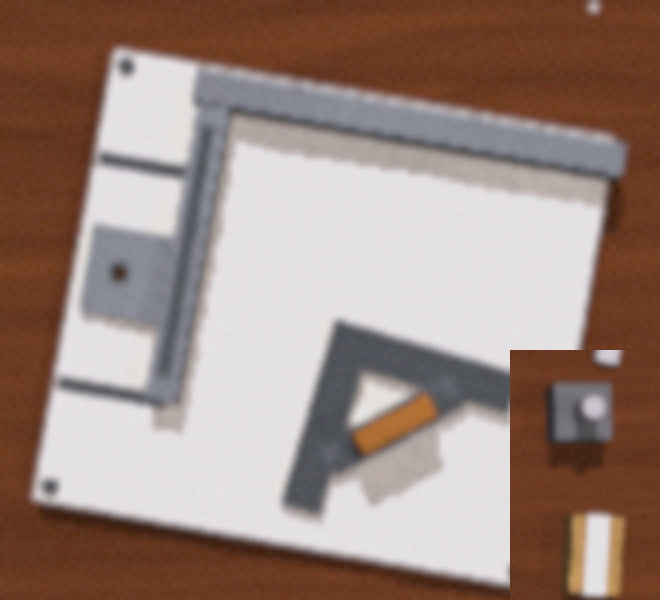

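```bash
cat >> h.py <<'E'
def goto(p,yaw,s=None):
    "delta in tool axes from measured pose to world p, yaw (pointing down)"
    from scipy.spatial.transform import Rotation as Ro
    s=s or monitor.observe();R=Ro.from_euler("xyz",s["tool_rot"]);T=Ro.from_euler("xyz",[np.pi,0,yaw])
    print("d",np.round(R.inv().apply(np.array(p)-s["tool_pos"]),4),"w",np.round((R.inv()*T).as_rotvec(degrees=True),2),"t",s["time"])
E
python3 - <<'E'
from h import *
from scipy.spatial.transform import Rotation as Ro
P=viewer.camera_params("wrist");s=monitor.observe()
c=-P["R"].T@P["t"];R=Ro.from_euler("xyz",s["tool_rot"])
print(P["camera_matrix"],"cam in tool",R.inv().apply(c-s["tool_pos"]),"axes in tool\n",P["R"]@R.as_matrix())
goto([.5635,.173,.20],1.374)
E
```

```text
[[325.1922621    0.         282.21758708]
 [  0.         325.1922621  208.65664313]
 [  0.           0.           1.        ]] cam in tool [ 0.07511491 -0.00090011 -0.15722896] axes in tool
 [[ 1.61551003e-04  9.99999987e-01 -2.25321346e-05]
 [-9.58357772e-01  1.48389154e-04 -2.85570236e-01]
 [-2.85570229e-01  6.77280043e-05  9.58357783e-01]]
d [-0.5076 -0.2247  0.0263] w [-7.000e-02  5.000e-02  8.776e+01] t 0.1
```

Request:
move_arm(
  deltas=[
    {"x": -0.0635, "y": -0.028, "z": 0, "wz": 10.5, "hand": 1},
    {"x": -0.127, "y": -0.056, "z": 0, "wz": 21},
    {"x": -0.19, "y": -0.084, "z": 0, "wz": 32},
    {"x": -0.254, "y": -0.112, "z": 0, "wz": 43},
    {"x": -0.317, "y": -0.14, "z": 0, "wz": 53},
    {"x": -0.38, "y": -0.168, "z": 0.01, "wz": 64},
    {"x": -0.444, "y": -0.197, "z": 0.02, "wz": 75},
    {"x": -0.508, "y": -0.225, "z": 0.026, "wz": 85},
  ],
)

```text
schema error: expected keys x, y, z, wx, wy, wz, hand
```

```bash
python3 - <<'E'
from h import *
goto([.5635,.173,.20],1.374)
E
```

```text
d [-0.5076 -0.2247  0.0263] w [-7.000e-02  5.000e-02  8.776e+01] t 0.1
```

Request:
move_arm(
  deltas=[
    {"x": -0.0635, "y": -0.028, "z": 0, "wx": 0, "wy": 0, "wz": 10.5, "hand": 1},
    {"x": -0.127, "y": -0.056, "z": 0, "wx": 0, "wy": 0, "wz": 21, "hand": 1},
    {"x": -0.19, "y": -0.084, "z": 0, "wx": 0, "wy": 0, "wz": 32, "hand": 1},
    {"x": -0.254, "y": -0.112, "z": 0, "wx": 0, "wy": 0, "wz": 43, "hand": 1},
    {"x": -0.317, "y": -0.14, "z": 0, "wx": 0, "wy": 0, "wz": 53, "hand": 1},
    {"x": -0.38, "y": -0.168, "z": 0.01, "wx": 0, "wy": 0, "wz": 64, "hand": 1},
    {"x": -0.444, "y": -0.197, "z": 0.02, "wx": 0, "wy": 0, "wz": 75, "hand": 1},
    {"x": -0.508, "y": -0.225, "z": 0.026, "wx": 0, "wy": 0, "wz": 85, "hand": 1},
  ],
)

```text
time: 1.1
tool_pos: [0.5201, 0.2059, 0.2059]
tool_rot: [-3.141, 0.0, 1.416]
contact_force: [1.1, 0.7, -0.1]
opening: 0.0918
```

```bash
python3 - <<'E'
from h import *
goto([.5635,.173,.20],1.374)
E
```

```text
d [-0.0258  0.0479  0.0059] w [-0.04  0.    2.41] t 1.1
```

Request:
move_arm(
  deltas=[
    {"x": 0, "y": 0, "z": 0, "wx": 0, "wy": 0, "wz": 2.5, "hand": 0.5},
    {"x": 0, "y": 0, "z": 0, "wx": 0, "wy": 0, "wz": 2.5, "hand": 0.5},
    {"x": 0, "y": 0, "z": 0, "wx": 0, "wy": 0, "wz": 2.5, "hand": 0.5},
  ],
)

```text
time: 1.48
tool_pos: [0.5184, 0.2079, 0.2065]
tool_rot: [-3.141, 0.0, 1.38]
contact_force: [-0.4, 0.3, 0.5]
opening: 0.0661
```

```bash
python3 - <<'E'
from h import *
goto([.5635,.173,.20],1.374)
P=viewer.camera_params("wrist");im=viewer.read_camera("wrist");im=cv2.cvtColor(im,cv2.COLOR_RGB2BGR)
cv2.imwrite("pics/w1raw.png",im);import pickle;pickle.dump(P,open("w1.pkl","wb"))
p=proj("wrist",[[.5635,.173,.03]],P);print(p);cv2.imwrite("pics/w1.png",im)
E
```

```text
d [-0.0258  0.0509  0.0065] w [-0.02  0.    0.37] t 1.475
[[327.37818982 211.01225472]]
```

View pics/w1.png

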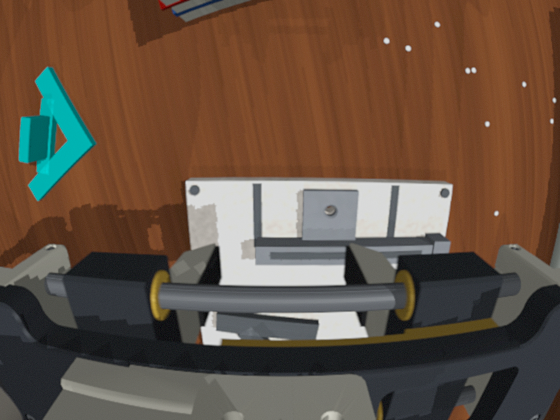

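```bash
python3 - <<'E'
from h import *
import pickle
P=pickle.load(open("w1.pkl","rb"));im=cv2.imread("pics/w1raw.png");g=cv2.cvtColor(im,6)
def blob(x,y,r,thr):
    w=np.clip(thr-g[y-r:y+r+1,x-r:x+r+1].astype(float),0,None);yy,xx=np.mgrid[y-r:y+r+1,x-r:x+r+1];return (w*xx).sum()/w.sum(),(w*yy).sum()/w.sum()
print(np.round(g[201:222:2,320:342:2]))
h=blob(330,211,9,100);print("hole px",h,plane("wrist",h,.03,P))
a,b=blob(194,190,8,130),blob(446,190,8,130);A=plane("wrist",[a,b],.02,P);d=A[1]-A[0];print("screws",a,b,A,np.arctan2(d[1],d[0]),np.hypot(*d[:2]))
# left bed edge: first bright pixel going down
E=[];
for u in range(205,440,5):
    col=im[160:200,u].astype(float);sat=col[:,2]-col[:,0];
    k=np.argmax(sat<30);E.append((u,160+k))
E=np.array(E);X=plane("wrist",E,.02,P)[:,:2];l=cv2.fitLine(X.astype(np.float32),cv2.DIST_HUBER,0,.001,.001).ravel();print("edge",l,np.arctan2(l[1],l[0]))
goto([.5715,-.3225,.20],1.374)
E
```

```text
[[148 147 149 149 150 151 149 149 148 147 148]
 [147 149 149 150 152 149 150 150 149 147 148]
 [148 150 150 145 131 112 115 133 150 148 148]
 [147 148 145 118  82 100 107 106 130 149 149]
 [148 147 132 108 109 110 113 108 105 146 150]
 [147 145 153 151 116 117 133 100 100 143 150]
 [147 147 137 160 152 143 106  77 116 149 150]
 [147 148 143 126  95  77  91 116 133 150 149]
 [148 148 149 144 137 132 129 136 150 150 150]
 [151 151 150 150 149 148 148 151 151 150 148]
 [151 150 151 151 149 150 150 149 150 151 150]]
hole px (np.float64(331.8105590062112), np.float64(211.8913043478261)) [[0.56812558 0.17109165 0.03      ]]
screws (np.float64(194.10205011389522), np.float64(189.69430523917995)) (np.float64(448.47277401261977), np.float64(190.6616031783127)) [[0.42355761 0.22205576 0.02      ]
 [0.71411627 0.16639235 0.02      ]] -0.18928041660653316 0.29584244332125326
edge [ 0.9809649  -0.19418529  0.5505953   0.21015884] -0.19542685
d [-0.511   0.1524  0.0066] w [-0.   -0.01  0.38] t 1.525
```

Request:
move_arm(
  deltas=[
    {"x": -0.06, "y": 0.018, "z": 0, "wx": 0, "wy": 0, "wz": 0.4, "hand": 0.5},
    {"x": -0.12, "y": 0.036, "z": 0, "wx": 0, "wy": 0, "wz": 0.4, "hand": 0.5},
    {"x": -0.18, "y": 0.054, "z": 0, "wx": 0, "wy": 0, "wz": 0.4, "hand": 0.5},
    {"x": -0.24, "y": 0.072, "z": 0, "wx": 0, "wy": 0, "wz": 0.4, "hand": 0.5},
    {"x": -0.3, "y": 0.09, "z": 0, "wx": 0, "wy": 0, "wz": 0.4, "hand": 0.5},
    {"x": -0.36, "y": 0.108, "z": 0, "wx": 0, "wy": 0, "wz": 0.4, "hand": 0.5},
    {"x": -0.42, "y": 0.126, "z": 0, "wx": 0, "wy": 0, "wz": 0.4, "hand": 0.5},
    {"x": -0.48, "y": 0.144, "z": 0, "wx": 0, "wy": 0, "wz": 0.4, "hand": 0.5},
  ],
)

```text
time: 2.52
tool_pos: [0.5688, -0.2911, 0.207]
tool_rot: [3.141, 0.0, 1.374]
contact_force: [1.2, 0.5, 0.2]
opening: 0.0459
```

Request:
move_arm(
  deltas=[
    {"x": 0, "y": 0, "z": 0.03, "wx": 0, "wy": 0, "wz": 0, "hand": 0.5},
    {"x": 0, "y": 0, "z": 0.05, "wx": 0, "wy": 0, "wz": 0, "hand": 0.5},
    {"x": 0, "y": 0, "z": 0.05, "wx": 0, "wy": 0, "wz": 0, "hand": 0.5},
    {"x": 0, "y": 0, "z": 0.05, "wx": 0, "wy": 0, "wz": 0, "hand": 0.5},
  ],
)

```text
time: 3.02
tool_pos: [0.5692, -0.2897, 0.1577]
tool_rot: [3.14, 0.001, 1.373]
contact_force: [-0.3, -0.4, 1.0]
opening: 0.0457
```

```bash
python3 - <<'E'
from h import *
P=viewer.camera_params("wrist");im=viewer.read_camera("wrist");im=cv2.cvtColor(im,cv2.COLOR_RGB2BGR)
cv2.imwrite("pics/w2.png",im);import pickle;pickle.dump(P,open("w2.pkl","wb"))
print(monitor.observe()["tool_pos"]);print(proj("wrist",[[.5715,-.3225,.068]],P))
goto([.5715,-.3225,.15],1.374)
E
```

```text
[ 0.56930675 -0.28985084  0.15801709]
[[290.07025905 248.44295784]]
d [-0.0316  0.0086  0.0081] w [ 0.13  0.05 -0.07] t 3.075
```

View pics/w2.png

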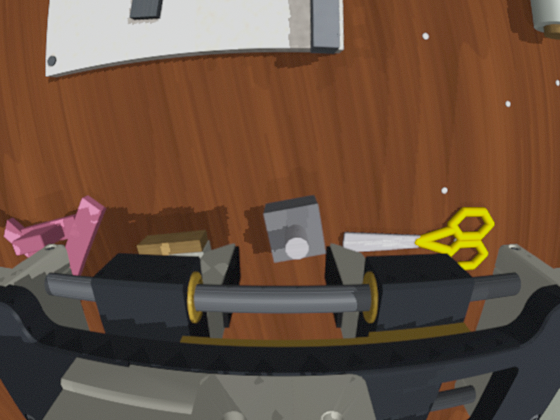

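```bash
python3 - <<'E'
from h import *
import pickle
P=pickle.load(open("w2.pkl","rb"));im=cv2.imread("pics/w2.png");g=cv2.cvtColor(im,6)
m=(g[230:265,275:325]>170).astype(np.uint8);n,l,s,c=cv2.connectedComponentsWithStats(m);k=1+np.argmax(s[1:,4]);print(s[k],c[k]+[275,230])
X=plane("wrist",c[k]+[275,230],.068,P);print(X)
p=(X[0]+[.5715,-.3225,.068])/2;print(p)
goto([p[0],p[1],.15],1.374);goto([*X[0][:2],.15],1.374)
E
```

```text
[ 11   8  23  21 377] [296.67904509 247.99469496]
[[ 0.57693083 -0.32319893  0.068     ]]
[ 0.57421541 -0.32284947  0.068     ]
d [-0.0314  0.0113  0.0081] w [ 0.13  0.05 -0.07] t 3.075
d [-0.0312  0.014   0.0081] w [ 0.13  0.05 -0.07] t 3.075
```

Request:
move_arm(
  deltas=[
    {"x": -0.031, "y": 0.0125, "z": 0.03, "wx": 0, "wy": 0, "wz": 0, "hand": 0.5},
    {"x": -0.031, "y": 0.0125, "z": 0.05, "wx": 0, "wy": 0, "wz": 0, "hand": 0.5},
    {"x": -0.031, "y": 0.0125, "z": 0.08, "wx": 0, "wy": 0, "wz": 0, "hand": 0.5},
    {"x": -0.031, "y": 0.0125, "z": 0.105, "wx": 0, "wy": 0, "wz": 0, "hand": 0.5},
    {"x": -0.031, "y": 0.0125, "z": 0.117, "wx": 0, "wy": 0, "wz": 0, "hand": 0.5},
    {"x": -0.031, "y": 0.0125, "z": 0.117, "wx": 0, "wy": 0, "wz": 0, "hand": 0.5},
    {"x": -0.031, "y": 0.0125, "z": 0.117, "wx": 0, "wy": 0, "wz": 0, "hand": 0.5},
  ],
)

```text
time: 3.95
tool_pos: [0.5755, -0.3234, 0.041]
tool_rot: [3.139, 0.001, 1.372]
contact_force: [-1.3, -0.4, -1.0]
opening: 0.0462
```

Request:
move_arm(
  deltas=[
    {"x": 0, "y": 0, "z": 0, "wx": 0, "wy": 0, "wz": 0, "hand": 0.1},
    {"x": 0, "y": 0, "z": 0, "wx": 0, "wy": 0, "wz": 0, "hand": 0.1},
    {"x": 0, "y": 0, "z": 0, "wx": 0, "wy": 0, "wz": 0, "hand": 0.1},
    {"x": 0, "y": 0, "z": 0, "wx": 0, "wy": 0, "wz": 0, "hand": 0.1},
    {"x": 0, "y": 0, "z": 0, "wx": 0, "wy": 0, "wz": 0, "hand": 0.1},
  ],
  grip_force=15,
)

```text
time: 4.58
tool_pos: [0.5748, -0.323, 0.0397]
tool_rot: [3.141, 0.0, 1.372]
contact_force: [-0.0, 0.3, 2.7]
opening: 0.0197
```

```bash
python3 - <<'E'
from h import *
s=monitor.observe();P=viewer.camera_params("wrist");im=viewer.read_camera("wrist");im=cv2.cvtColor(im,cv2.COLOR_RGB2BGR)
cv2.imwrite("pics/w3.png",im);import pickle;pickle.dump(P,open("w3.pkl","wb"))
t=s["tool_pos"];print(t,s["tool_rot"],s["opening"]);print(proj("wrist",[[t[0],t[1],.068],[t[0],t[1],t[2]]],P))
cv2.imwrite("pics/w3c.png",cv2.resize(im[200:350,180:390],None,fx=3,fy=3))
E
```

```text
[ 0.5747616  -0.32299059  0.03974154] [3.14123502e+00 5.68246218e-05 1.37163223e+00] 0.019701109648054195
[[278.08220559 287.81502574]
 [278.59848155 261.09718774]]
```

View pics/w3c.png

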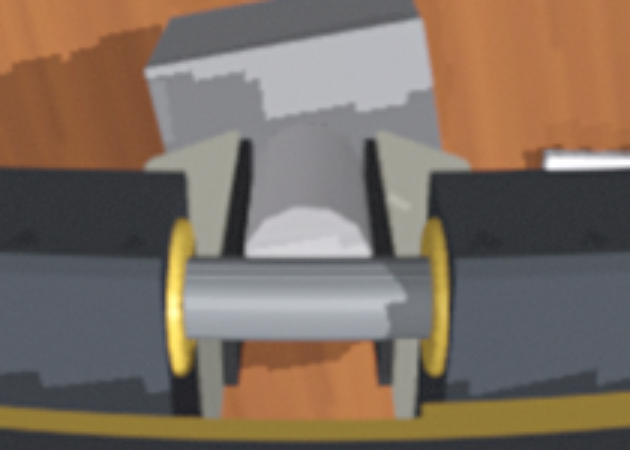

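Request:
move_arm(
  deltas=[
    {"x": 0, "y": 0, "z": -0.03, "wx": 0, "wy": 0, "wz": 0, "hand": 0.1},
    {"x": 0, "y": 0, "z": -0.07, "wx": 0, "wy": 0, "wz": 0, "hand": 0.1},
    {"x": 0, "y": 0, "z": -0.09, "wx": 0, "wy": 0, "wz": 0, "hand": 0.1},
    {"x": 0, "y": 0, "z": -0.09, "wx": 0, "wy": 0, "wz": 0, "hand": 0.1},
  ],
  grip_force=25,
)

```text
time: 5.12
tool_pos: [0.5753, -0.3234, 0.1309]
tool_rot: [3.139, 0.001, 1.372]
contact_force: [-0.1, -0.0, -0.9]
opening: 0.0191
```

```bash
python3 - <<'E'
from h import *
print(monitor.observe()["opening"]);goto([.565,.172,.13],1.374)
E
```

```text
0.019096116915634998
d [ 0.4836 -0.1081  0.    ] w [ 0.16  0.07 -0.13] t 5.125
```

Request:
move_arm(
  deltas=[
    {"x": 0.06, "y": -0.013, "z": 0, "wx": 0, "wy": 0, "wz": 0, "hand": 0.1},
    {"x": 0.12, "y": -0.027, "z": 0, "wx": 0, "wy": 0, "wz": 0, "hand": 0.1},
    {"x": 0.18, "y": -0.04, "z": 0, "wx": 0, "wy": 0, "wz": 0, "hand": 0.1},
    {"x": 0.24, "y": -0.054, "z": 0, "wx": 0, "wy": 0, "wz": 0, "hand": 0.1},
    {"x": 0.3, "y": -0.067, "z": 0, "wx": 0, "wy": 0, "wz": 0, "hand": 0.1},
    {"x": 0.36, "y": -0.08, "z": 0, "wx": 0, "wy": 0, "wz": 0, "hand": 0.1},
    {"x": 0.42, "y": -0.094, "z": 0, "wx": 0, "wy": 0, "wz": 0, "hand": 0.1},
    {"x": 0.475, "y": -0.107, "z": 0, "wx": 0, "wy": 0, "wz": 0, "hand": 0.1},
  ],
)

```text
time: 6.12
tool_pos: [0.5625, 0.1659, 0.1278]
tool_rot: [-3.139, 0.001, 1.372]
contact_force: [0.6, 0.4, 0.3]
opening: 0.0194
```

Request:
move_arm(
  deltas=[
    {"x": 0, "y": 0, "z": 0.01, "wx": 0, "wy": 0, "wz": 0, "hand": 0.1},
    {"x": 0, "y": 0, "z": 0.03, "wx": 0, "wy": 0, "wz": 0, "hand": 0.1},
    {"x": 0, "y": 0, "z": 0.04, "wx": 0, "wy": 0, "wz": 0, "hand": 0.1},
    {"x": 0, "y": 0, "z": 0.04, "wx": 0, "wy": 0, "wz": 0, "hand": 0.1},
    {"x": 0, "y": 0, "z": 0.04, "wx": 0, "wy": 0, "wz": 0, "hand": 0.1},
  ],
)

```text
time: 6.75
tool_pos: [0.5642, 0.1633, 0.0899]
tool_rot: [3.141, -0.0, 1.371]
contact_force: [0.4, -0.1, -0.8]
opening: 0.0196
```

```bash
python3 - <<'E'
from h import *
s=monitor.observe();P=viewer.camera_params("wrist");im=viewer.read_camera("wrist");im=cv2.cvtColor(im,cv2.COLOR_RGB2BGR)
cv2.imwrite("pics/w4.png",im);import pickle;pickle.dump(P,open("w4.pkl","wb"))
t=s["tool_pos"];print(t,s["opening"]);print(proj("wrist",[[.565,.172,.03],[t[0],t[1],t[2]-.034],[t[0],t[1],.03]],P))
goto([.565,.172,.09],1.374)
cv2.imwrite("pics/w4c.png",cv2.resize(im[150:350,180:390],None,fx=3,fy=3))
E
```

```text
[0.56415104 0.16330736 0.08986035] 0.019645382447086142
[[278.0248125  212.52979195]
 [279.07435014 237.75431812]
 [279.33710622 224.27000587]]
d [ 0.0085 -0.001   0.0001] w [ 0.06 -0.02 -0.17] t 6.8
```

View pics/w4c.png

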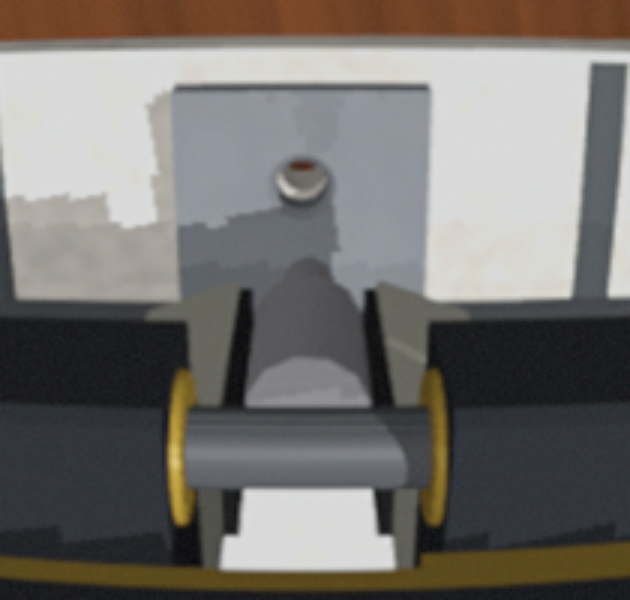

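Request:
move_arm(
  deltas=[
    {"x": 0.01, "y": -0.003, "z": 0, "wx": 0, "wy": 0, "wz": 0, "hand": 0.1},
    {"x": 0.01, "y": -0.003, "z": 0.01, "wx": 0, "wy": 0, "wz": 0, "hand": 0.1},
    {"x": 0.01, "y": -0.003, "z": 0.023, "wx": 0, "wy": 0, "wz": 0, "hand": 0.1},
    {"x": 0.01, "y": -0.003, "z": 0.023, "wx": 0, "wy": 0, "wz": 0, "hand": 0.1},
    {"x": 0.01, "y": -0.003, "z": 0.023, "wx": 0, "wy": 0, "wz": 0, "hand": 0.1},
  ],
)

```text
time: 7.42
tool_pos: [0.5628, 0.1742, 0.0663]
tool_rot: [-3.141, 0.0, 1.372]
contact_force: [-0.3, 0.3, -0.5]
opening: 0.0193
```

```bash
python3 - <<'E'
from h import *
s=monitor.observe();im=viewer.read_camera("wrist");im=cv2.cvtColor(im,cv2.COLOR_RGB2BGR)
print(s["tool_pos"],s["contact_force"])
cv2.imwrite("pics/w5c.png",cv2.resize(im[190:310,220:350],None,fx=4,fy=4))
E
```

```text
[0.56276804 0.17417281 0.06629478] [-0.25737797  0.26205407 -0.5270679 ]
```

View pics/w5c.png

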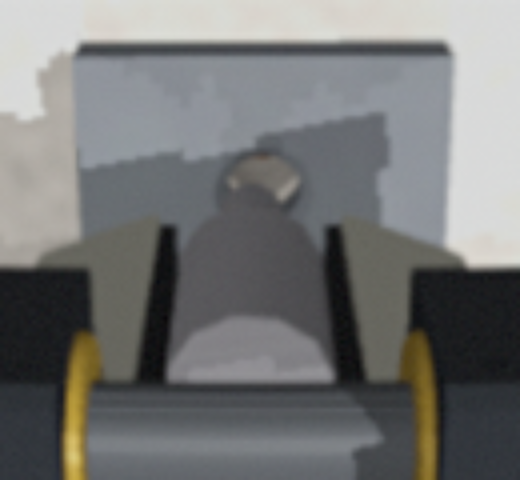

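Request:
move_arm(
  deltas=[
    {"x": 0.002, "y": 0.0007, "z": 0, "wx": 0, "wy": 0, "wz": 0, "hand": 0.1},
    {"x": 0.002, "y": 0.0007, "z": 0.005, "wx": 0, "wy": 0, "wz": 0, "hand": 0.1},
    {"x": 0.002, "y": 0.0007, "z": 0.01, "wx": 0, "wy": 0, "wz": 0, "hand": 0.1},
    {"x": 0.002, "y": 0.0007, "z": 0.014, "wx": 0, "wy": 0, "wz": 0, "hand": 0.1},
  ],
)

```text
time: 7.98
tool_pos: [0.5642, 0.1757, 0.0523]
tool_rot: [3.141, 0.0, 1.372]
contact_force: [0.6, -2.3, 1.0]
opening: 0.0192
```

Request:
move_arm(
  deltas=[
    {"x": -0.001, "y": 0, "z": 0.002, "wx": 0, "wy": 0, "wz": 0, "hand": 0.1},
    {"x": -0.001, "y": 0, "z": 0.005, "wx": 0, "wy": 0, "wz": 0, "hand": 0.1},
    {"x": -0.001, "y": 0, "z": 0.009, "wx": 0, "wy": 0, "wz": 0, "hand": 0.1},
    {"x": -0.001, "y": 0, "z": 0.009, "wx": 0, "wy": 0, "wz": 0, "hand": 0.1},
  ],
)

```text
time: 8.48
tool_pos: [0.5638, 0.175, 0.0431]
tool_rot: [3.141, 0.0, 1.372]
contact_force: [3.2, -1.4, -2.5]
opening: 0.0192
```

Going in (tip 9 mm into the bed). Continue, correcting slightly.

Request:
move_arm(
  deltas=[
    {"x": -0.0005, "y": 0.0005, "z": 0.003, "wx": 0, "wy": 0, "wz": 0, "hand": 0.1},
    {"x": -0.0005, "y": 0.0005, "z": 0.005, "wx": 0, "wy": 0, "wz": 0, "hand": 0.1},
    {"x": -0.0005, "y": 0.0005, "z": 0.0065, "wx": 0, "wy": 0, "wz": 0, "hand": 0.1},
    {"x": -0.0005, "y": 0.0005, "z": 0.0065, "wx": 0, "wy": 0, "wz": 0, "hand": 0.1},
  ],
)

```text
time: 8.98
tool_pos: [0.5639, 0.1745, 0.0368]
tool_rot: [-3.141, -0.0, 1.372]
contact_force: [0.4, -1.0, -1.4]
opening: 0.0191
```

Request:
move_arm(
  deltas=[
    {"x": 0, "y": 0, "z": 0, "wx": 0, "wy": 0, "wz": 0, "hand": 0.45},
    {"x": 0, "y": 0, "z": 0, "wx": 0, "wy": 0, "wz": 0, "hand": 0.45},
    {"x": 0, "y": 0, "z": 0, "wx": 0, "wy": 0, "wz": 0, "hand": 0.45},
    {"x": 0, "y": 0, "z": 0, "wx": 0, "wy": 0, "wz": 0, "hand": 0.45},
    {"x": 0, "y": 0, "z": -0.04, "wx": 0, "wy": 0, "wz": 0, "hand": 0.45},
    {"x": 0, "y": 0, "z": -0.09, "wx": 0, "wy": 0, "wz": 0, "hand": 0.45},
    {"x": 0, "y": 0, "z": -0.1, "wx": 0, "wy": 0, "wz": 0, "hand": 0.45},
  ],
)

```text
time: 9.85
tool_pos: [0.5659, 0.1749, 0.1408]
tool_rot: [3.135, -0.003, 1.372]
contact_force: [0.2, 0.5, 0.1]
opening: 0.041
```

```bash
python3 - <<'E'
from h import *
s=monitor.observe();im=viewer.read_camera("wrist");im=cv2.cvtColor(im,cv2.COLOR_RGB2BGR)
print(s["tool_pos"]);a=cv2.resize(im[170:310,200:380],None,fx=3,fy=3)
cv2.imwrite("pics/w6c.png",a)
goto([.456+.003,-.008,.16],-.30+np.pi*3/4)
E
```

```text
[0.56591456 0.17488874 0.14079979]
d [-0.2002 -0.0681 -0.0205] w [ 3.200e-01 -1.000e-02 -3.921e+01] t 9.9
```

View pics/w6c.png

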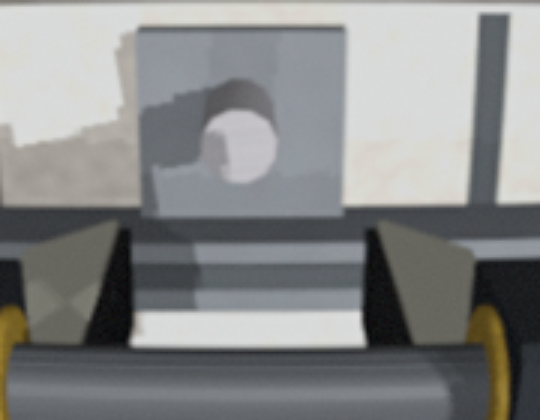

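Request:
move_arm(
  deltas=[
    {"x": -0.05, "y": -0.017, "z": 0, "wx": 0, "wy": 0, "wz": -10, "hand": 0.6},
    {"x": -0.1, "y": -0.034, "z": 0, "wx": 0, "wy": 0, "wz": -20, "hand": 0.6},
    {"x": -0.15, "y": -0.051, "z": 0, "wx": 0, "wy": 0, "wz": -30, "hand": 0.6},
    {"x": -0.18, "y": -0.065, "z": 0, "wx": 0, "wy": 0, "wz": -39, "hand": 0.6},
    {"x": -0.18, "y": -0.068, "z": 0, "wx": 0, "wy": 0, "wz": -39, "hand": 0.6},
    {"x": -0.18, "y": -0.068, "z": 0, "wx": 0, "wy": 0, "wz": -39, "hand": 0.6},
  ],
)

```text
time: 10.65
tool_pos: [0.4617, 0.0119, 0.1365]
tool_rot: [-3.141, -0.001, 2.05]
contact_force: [1.0, -0.2, -0.2]
opening: 0.0553
```

```bash
python3 - <<'E'
from h import *
import pickle
s=monitor.observe();P=viewer.camera_params("wrist");im=viewer.read_camera("wrist");im=cv2.cvtColor(im,cv2.COLOR_RGB2BGR)
cv2.imwrite("pics/w7.png",im);pickle.dump(P,open("w7.pkl","wb"));print(s["tool_pos"],s["tool_rot"])
hsv=cv2.cvtColor(im,40);print(proj("wrist",[[.458,-.006,.074]],P))
o=((hsv[...,0]<20)&(hsv[...,1]>120)&(hsv[...,2]>150)).astype(np.uint8);o[330:]=0
for c in cv2.findContours(o,0,1)[0]:
    if cv2.contourArea(c)>150 : print(cv2.boundingRect(c),cv2.minAreaRect(plane("wrist",c[:,0],.074,P)[:,:2].astype(np.float32)))
goto([.458,-.006,.12],2.05)
cv2.imwrite("pics/w7c.png",im[120:340,120:460])
E
```

```text
[0.46170998 0.0119427  0.13649449] [-3.14119503e+00 -8.00944997e-04  2.05002190e+00]
[[265.0833037  240.08509845]]
(255, 227, 22, 51) ((0.4628463089466095, -0.015104912221431732), (0.015575632452964783, 0.04079471528530121), 27.059803009033203)
d [-0.0142 -0.012   0.0166] w [-0.   -0.03  0.07] t 10.7
```

View pics/w7c.png

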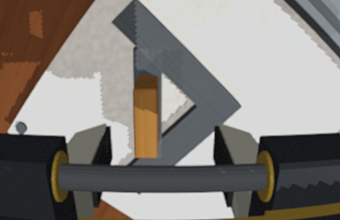

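Request:
move_arm(
  deltas=[
    {"x": -0.011, "y": -0.0135, "z": 0.02, "wx": 0, "wy": 0, "wz": 0, "hand": 0.6},
    {"x": -0.011, "y": -0.0135, "z": 0.05, "wx": 0, "wy": 0, "wz": 0, "hand": 0.6},
    {"x": -0.011, "y": -0.0135, "z": 0.08, "wx": 0, "wy": 0, "wz": 0, "hand": 0.6},
    {"x": -0.011, "y": -0.0135, "z": 0.0965, "wx": 0, "wy": 0, "wz": 0, "hand": 0.6},
    {"x": -0.011, "y": -0.0135, "z": 0.0965, "wx": 0, "wy": 0, "wz": 0, "hand": 0.6},
  ],
)

```text
time: 11.32
tool_pos: [0.4545, -0.0036, 0.0392]
tool_rot: [-3.139, -0.002, 2.053]
contact_force: [0.1, -0.0, -0.4]
opening: 0.055
```

Request:
move_arm(
  deltas=[
    {"x": 0, "y": 0, "z": 0, "wx": 0, "wy": 0, "wz": 0, "hand": 0.1},
    {"x": 0, "y": 0, "z": 0, "wx": 0, "wy": 0, "wz": 0, "hand": 0.1},
    {"x": 0, "y": 0, "z": 0, "wx": 0, "wy": 0, "wz": 0, "hand": 0.1},
    {"x": 0, "y": 0, "z": 0, "wx": 0, "wy": 0, "wz": 0, "hand": 0.1},
    {"x": 0, "y": 0, "z": 0, "wx": 0, "wy": 0, "wz": 0, "hand": 0.1},
  ],
  grip_force=45,
)

```text
time: 11.95
tool_pos: [0.4552, -0.0045, 0.0408]
tool_rot: [3.141, 0.0, 2.052]
contact_force: [-0.5, 1.3, 3.6]
opening: 0.0176
```

```bash
python3 - <<'E'
from h import *
s=monitor.observe();print(s["tool_pos"],s["tool_rot"],s["opening"],s["contact_force"])
im=cv2.cvtColor(viewer.read_camera("top"),cv2.COLOR_RGB2BGR);cv2.imwrite("pics/top2.png",im)
im=cv2.cvtColor(viewer.read_camera("wrist"),cv2.COLOR_RGB2BGR);cv2.imwrite("pics/w8.png",im)
im=cv2.cvtColor(viewer.read_camera("scene"),cv2.COLOR_RGB2BGR);cv2.imwrite("pics/s8.png",im)
# target grip from bed model: bed yaw -.196, hole actual at TCP release
y=-.196;R=np.array([[np.cos(y),-np.sin(y)],[np.sin(y),np.cos(y)]])
h=np.array([.5645,.1742]);g=h+R@[.120-.058,-.055-.058];print("target grip",g)
goto([*g,.04],y+np.pi*3/4)
E
```

```text
[ 0.45516991 -0.00452691  0.04084142] [3.14088800e+00 3.26534552e-04 2.05205375e+00] 0.017612583120060817 [-0.46038369  1.29366402  3.57958438]
target grip [0.60330645 0.05128922]
d [-0.0191  0.1571  0.0009] w [ 0.04  0.02 -6.19] t 12.1
```

Request:
move_arm(
  deltas=[
    {"x": 0, "y": 0, "z": -0.005, "wx": 0, "wy": 0, "wz": 0, "hand": 0.1},
    {"x": -0.004, "y": 0.025, "z": -0.005, "wx": 0, "wy": 0, "wz": -1, "hand": 0.1},
    {"x": -0.008, "y": 0.05, "z": -0.005, "wx": 0, "wy": 0, "wz": -3, "hand": 0.1},
    {"x": -0.012, "y": 0.075, "z": -0.005, "wx": 0, "wy": 0, "wz": -5, "hand": 0.1},
    {"x": -0.017, "y": 0.1, "z": -0.005, "wx": 0, "wy": 0, "wz": -6.2, "hand": 0.1},
    {"x": -0.022, "y": 0.125, "z": -0.005, "wx": 0, "wy": 0, "wz": -6.2, "hand": 0.1},
    {"x": -0.022, "y": 0.132, "z": -0.005, "wx": 0, "wy": 0, "wz": -6.2, "hand": 0.1},
    {"x": -0.022, "y": 0.132, "z": -0.005, "wx": 0, "wy": 0, "wz": -6.2, "hand": 0.1},
  ],
)

```text
time: 13.1
tool_pos: [0.5811, 0.0373, 0.0447]
tool_rot: [-3.14, -0.001, 2.161]
contact_force: [-0.4, 0.4, -4.3]
opening: 0.0175
```

```bash
python3 - <<'E'
from h import *
s=monitor.observe();print(s["tool_pos"],s["tool_rot"],s["opening"],s["contact_force"])
P=viewer.camera_params("wrist");im=cv2.cvtColor(viewer.read_camera("wrist"),cv2.COLOR_RGB2BGR);cv2.imwrite("pics/w9.png",im)
cv2.imwrite("pics/w9c.png",cv2.resize(im[90:350,130:430],None,fx=2,fy=2))
E
```

```text
[0.58106675 0.03729233 0.04472569] [-3.13974942e+00 -1.42039846e-03  2.16088929e+00] 0.017490270055512742 [-0.42784142  0.42408698 -4.27005393]
```

View pics/w9c.png

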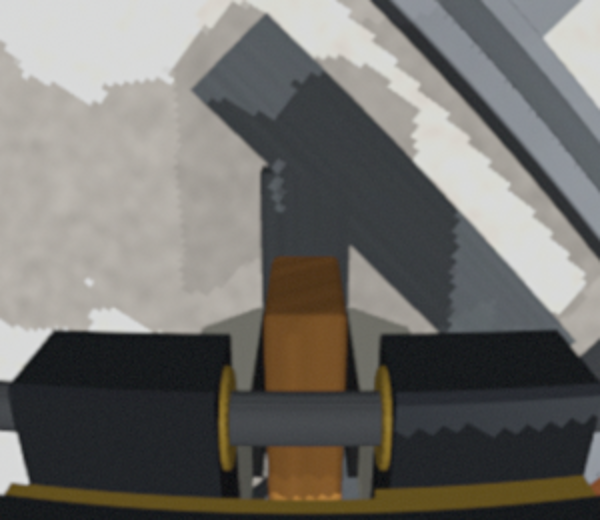

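Request:
move_arm(
  deltas=[
    {"x": 0, "y": 0, "z": 0.004, "wx": 0, "wy": 0, "wz": 0, "hand": 0.1},
    {"x": 0, "y": 0.004, "z": 0.004, "wx": 0, "wy": 0, "wz": 0, "hand": 0.1},
    {"x": 0, "y": 0.01, "z": 0.004, "wx": 0, "wy": 0, "wz": 0, "hand": 0.1},
    {"x": 0, "y": 0.014, "z": 0.004, "wx": 0, "wy": 0, "wz": 0, "hand": 0.1},
    {"x": 0, "y": 0.016, "z": 0.004, "wx": 0, "wy": 0, "wz": 0, "hand": 0.1},
    {"x": 0, "y": 0.016, "z": 0.004, "wx": 0, "wy": 0, "wz": 0, "hand": 0.1},
  ],
)

```text
time: 13.9
tool_pos: [0.5954, 0.0462, 0.0414]
tool_rot: [-3.142, -0.0, 2.161]
contact_force: [-0.1, 0.3, -4.9]
opening: 0.0179
```

Request:
move_arm(
  deltas=[
    {"x": 0, "y": 0, "z": 0.001, "wx": 0, "wy": 0, "wz": 0, "hand": 0.1},
    {"x": 0, "y": 0.003, "z": 0.001, "wx": 0, "wy": 0, "wz": 0, "hand": 0.1},
    {"x": 0, "y": 0.006, "z": 0.001, "wx": 0, "wy": 0, "wz": 0, "hand": 0.1},
    {"x": 0, "y": 0.006, "z": 0.001, "wx": 0, "wy": 0, "wz": 0, "hand": 0.1},
  ],
)

```text
time: 14.4
tool_pos: [0.5995, 0.0492, 0.0409]
tool_rot: [-3.14, -0.001, 2.161]
contact_force: [-6.5, -2.1, 4.3]
opening: 0.0172
```

Request:
move_arm(
  deltas=[
    {"x": 0.001, "y": 0.001, "z": 0, "wx": 0, "wy": 0, "wz": 0, "hand": 0.1},
    {"x": 0.002, "y": 0.002, "z": 0, "wx": 0, "wy": 0, "wz": 0, "hand": 0.1},
    {"x": 0.003, "y": 0.003, "z": 0, "wx": 0, "wy": 0, "wz": 0, "hand": 0.1},
    {"x": 0.003, "y": 0.003, "z": 0, "wx": 0, "wy": 0, "wz": 0, "hand": 0.1},
  ],
)

```text
time: 14.9
tool_pos: [0.6004, 0.0534, 0.0409]
tool_rot: [-3.14, -0.001, 2.161]
contact_force: [-6.1, -2.7, 3.3]
opening: 0.0178
```

```bash
cat >> h.py <<'E'
def F(y=-.196):
    s=monitor.observe();c,n=np.cos(y),np.sin(y);f=s["contact_force"]
    print("bed fx,fy,fz",np.round([c*f[0]+n*f[1],-n*f[0]+c*f[1],f[2]],1),"yaw",s["tool_rot"][2],"sq yaw-bed",s["tool_rot"][2]-np.pi*.75-y,"pos",s["tool_pos"],"t",s["time"],s["opening"],s["torque"])
E
python3 -c "from h import *;F()"
```

```text
bed fx,fy,fz [-5.5 -3.9  3.3] yaw 2.160679152175608 sq yaw-bed 0.00048466198326330145 pos [0.60035046 0.05337306 0.04089961] t 14.9 0.017824911241841355 [-0.29085446  0.70066703  0.04447417]
```

Request:
move_arm(
  deltas=[
    {"x": 0.001, "y": 0.001, "z": 0, "wx": 0, "wy": 0, "wz": 0, "hand": 0.1},
    {"x": 0.0025, "y": 0.0025, "z": 0, "wx": 0, "wy": 0, "wz": 0, "hand": 0.1},
    {"x": 0.0025, "y": 0.0025, "z": 0, "wx": 0, "wy": 0, "wz": 0, "hand": 0.1},
    {"x": 0.0025, "y": 0.0025, "z": 0, "wx": 0, "wy": 0, "wz": 0, "hand": 0.1},
  ],
)

```text
time: 15.4
tool_pos: [0.601, 0.0567, 0.041]
tool_rot: [-3.14, -0.001, 2.161]
contact_force: [-6.8, -2.8, 3.7]
opening: 0.0177
```

```bash
python3 -c "from h import *;F()"
```

```text
bed fx,fy,fz [-6.2 -4.1  3.7] yaw 2.16064885013338 sq yaw-bed 0.00045435994103498745 pos [0.6010287  0.05667378 0.04095613] t 15.4 0.01772338345881111 [-0.39349805  0.71598355  0.02146732]
```

Request:
move_arm(
  deltas=[
    {"x": 0.001, "y": 0.001, "z": 0, "wx": 0, "wy": 0, "wz": 0, "hand": 0.1},
    {"x": 0.002, "y": 0.002, "z": 0, "wx": 0, "wy": 0, "wz": 0, "hand": 0.1},
    {"x": 0.003, "y": 0.003, "z": 0, "wx": 0, "wy": 0, "wz": 0, "hand": 0.1},
    {"x": 0.003, "y": 0.003, "z": 0, "wx": 0, "wy": 0, "wz": 0, "hand": 0.1},
  ],
)

```text
time: 15.9
tool_pos: [0.6014, 0.0584, 0.0411]
tool_rot: [-3.137, 0.001, 2.161]
contact_force: [-9.4, -11.8, 5.9]
opening: 0.0176
```

```bash
python3 - <<'E'
from h import *;F()
im=cv2.cvtColor(viewer.read_camera("wrist"),cv2.COLOR_RGB2BGR);cv2.imwrite("pics/w10c.png",cv2.resize(im[90:350,130:430],None,fx=2,fy=2))
E
```

```text
bed fx,fy,fz [ -6.9 -13.4   5.9] yaw 2.160778317851368 sq yaw-bed 0.0005838276590231506 pos [0.60138338 0.05843872 0.0411423 ] t 15.9 0.017644789686246016 [-1.99402235  1.19659687  0.025645  ]
```

View pics/w10c.png

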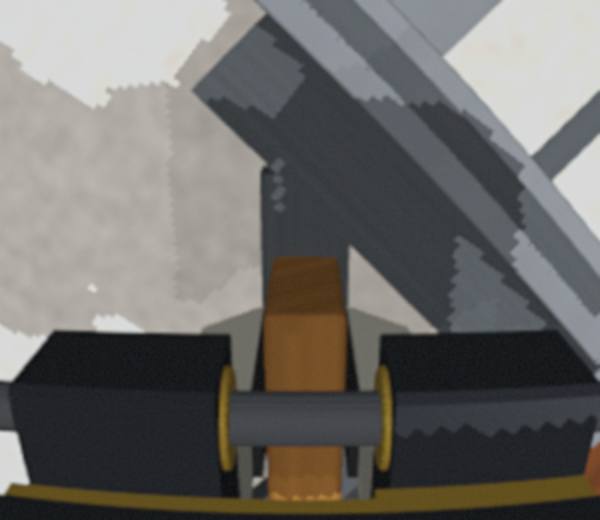

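Request:
move_arm(
  deltas=[
    {"x": -0.001, "y": 0.001, "z": 0, "wx": 0, "wy": 0, "wz": 0, "hand": 0.1},
    {"x": -0.001, "y": 0.001, "z": 0, "wx": 0, "wy": 0, "wz": 0, "hand": 0.1},
    {"x": -0.001, "y": 0.001, "z": 0, "wx": 0, "wy": 0, "wz": 0, "hand": 0.1},
    {"x": -0.001, "y": 0.001, "z": 0, "wx": 0, "wy": 0, "wz": 0, "hand": 0.1},
  ],
)

```text
time: 16.45
tool_pos: [0.6014, 0.0584, 0.0412]
tool_rot: [-3.135, -0.0, 2.161]
contact_force: [-15.2, -12.3, 10.5]
opening: 0.0179
```

```bash
python3 -c "from h import *;F()"
```

```text
bed fx,fy,fz [-12.5 -15.   10.5] yaw 2.160786609781601 sq yaw-bed 0.000592119589256257 pos [0.60136363 0.05841858 0.04116363] t 16.45 0.01791486257953712 [-1.890683    1.71527416 -0.00336429]
```

```bash
python3 - <<'E'
from h import *;F()
P=viewer.camera_params("wrist");im=cv2.cvtColor(viewer.read_camera("wrist"),cv2.COLOR_RGB2BGR);g=cv2.cvtColor(im,6)
E=[]
for r in list(range(140,168))+list(range(218,248)):
    u0=225 if r<170 else 305
    row=g[r,u0:u0+60].astype(int);k=np.argmax(row<115)
    if k>0:E.append((u0+k,r))
X=plane("wrist",np.array(E),.032,P)[:,:2].astype(np.float32);l=cv2.fitLine(X,cv2.DIST_HUBER,0,.001,.001).ravel()
n=np.array([-l[1],l[0]]);print(len(E),"leg inner edge yaw",np.arctan(l[1]/l[0]),"resid mm",np.abs((X-l[2:])@n).max()*1e3)
# side guide inner-top / outer face line vs pin: pin head location from top
im=cv2.cvtColor(viewer.read_camera("top"),cv2.COLOR_RGB2BGR);a=cv2.imread("pics/top0.png")
# guide shift + bystanders: template displacement before/after
for nm,(x0,y0,x1,y1) in dict(foot=(224,160,243,195),box=(410,200,438,238),sciss=(418,84,455,156),books=(70,140,150,232)).items():
    sub=a[y0:y1,x0:x1];big=im[y0-6:y1+6,x0-6:x1+6];r=cv2.matchTemplate(big,sub,cv2.TM_CCOEFF_NORMED);print(nm,[v-6 for v in cv2.minMaxLoc(r)[3]],r.max())
E
```

```text
bed fx,fy,fz [-12.5 -15.   10.5] yaw 2.160786609781601 sq yaw-bed 0.000592119589256257 pos [0.60136363 0.05841858 0.04116363] t 16.45 0.01791486257953712 [-1.890683    1.71527416 -0.00336429]
55 leg inner edge yaw -0.19716692 resid mm 0.2956437
foot [0, 0] 0.7859299
box [0, 0] 0.9991637
sciss [0, 0] 0.99851936
books [0, 0] 0.9896632
```

Request:
move_arm(
  deltas=[
    {"x": 0, "y": 0, "z": 0, "wx": 0, "wy": 0, "wz": 0, "hand": 0.1},
    {"x": 0, "y": 0, "z": 0, "wx": 0, "wy": 0, "wz": 0, "hand": 0.1},
    {"x": 0, "y": 0, "z": 0, "wx": 0, "wy": 0, "wz": 0, "hand": 0.1},
    {"x": 0, "y": 0, "z": 0, "wx": 0, "wy": 0, "wz": 0, "hand": 0.1},
  ],
)

```text
time: 17.05
tool_pos: [0.6013, 0.0584, 0.0411]
tool_rot: [-3.134, -0.001, 2.161]
contact_force: [-14.8, -11.4, 10.9]
opening: 0.0182
```

```bash
python3 -c "
from h import *;F();print(robot.hand_in())"
```

```text
bed fx,fy,fz [-12.3 -14.   10.9] yaw 2.1608064363795325 sq yaw-bed 0.0006119461871876841 pos [0.60133064 0.05844149 0.04114386] t 17.05 0.018163615149589165 [-1.92124228  1.7567631   0.00414216]
the job is handed in; nothing more can be done
None
```

I put the pin through the guide's foot and let go of it. The square is in the corner, and I handed in at about 17 s while still gripping and pressing it; no verdict is reported.

- **Pin:** after release, the wrist view showed it upright with its head resting on the foot. I did not look at it again once the square was pressing on the guide.
- **Pressing force:** about 12 N towards the fence and 14 N towards the guide. These are wrist readings, so they include some friction. The tool was at rest with the grip at 45 N.
- **Square angle:** about -0.197 rad from its inner leg edge in the wrist view. The bed measured about -0.196 rad, so they agree within roughly 0.001 rad.
- **Edges:** the wrist view showed the square's edge against the guide. The fence edge was out of sight, so there I have only the force reading.
- **Guide and bystanders:** comparing top pictures from before and after, the guide's foot, staple box, scissors and books moved 0 px, at about 2.5 mm per pixel. The foot's match was weaker because the pin now stands on it.
- **Disagreements:** the wrist camera read sideways positions about 2–3 mm off the robot's own, so I corrected for that during the insertion. The final grip sits about 7 mm off where I predicted. That fits a grip taken off-centre along the handle, with about 2 mm left unexplained on each axis.

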